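# Find the high spot of a rotor rim with a plunger indicator

## Task

Check the run-out of the rotor on the small bench stand: slide the dial indicator's carriage up to the rotor until its sprung plunger is pressed in by about half of its 14 mm stroke. Then turn the rotor by its pegs to feel out the whole rim, which has more than one rise, and leave it standing with the highest spot of the rim under the plunger, the indicator still bearing on it. Never drive the plunger to the end of its stroke, and leave the other things on the bench where they are.

Things in the scene. Friction and masses are not known exactly. Their poses are not given: they have to be found in the camera images.
- spindle (a point): Centre of the rotor's top face, on its upright spindle axis, 46 mm above the bench. The frame does not turn with the rotor: x points level along the grey stand (238 x 110 x 12 mm, fixed) from the indicator to the spindle; z is up. The rotor's top is a flat aluminium disc, 116 mm across, with a 22 mm wide, 5 mm high nut in its middle; nothing on it but the pegs is higher.
- rim_centre (a point): Point on the spindle axis at mid-height of the steel rim (22 to 38 mm above the bench) that the plunger touches, hidden under the rotor's disc. Rim radius about 50 mm, with smooth rises of a few mm, each 40 to 60 degrees wide, of different heights, at unknown angles not tied to the pegs. The rim turns with the rotor; this point and its frame (as the spindle's) do not.
- peg (a point): One of three like upright steel pegs on the rotor, 12 mm in diameter, 120 degrees apart on a circle of 44 mm radius about the spindle; they stand from the disc's face (46 mm above the bench) to 82 mm. The point lies 72 mm above the bench, on the peg's axis.
- rotor (a joint): Turn of the rotor about the spindle in rad, anticlockwise from above positive, free to turn several turns either way; stiff (about 0.08 N m, about 2 N at a peg), stays where it is left.
- push_tab (a point): Middle of the back face of the upright aluminium push tab (8 mm thick, 44 mm wide, 18 to 58 mm above the bench) at the rear of the indicator carriage; the point is 38 mm above the bench. Pushed along the spindle frame's x axis, the carriage slides towards the rotor (about 4 N; its rail ends 45 mm from its rearmost place) and stays where it is left.
- dial (a point): Centre of the round dial (49 mm wide, face up, 45 mm above the bench), 36 mm ahead of the push tab's back face. Its black needle is 20 mm long with a 4 mm tail; with the plunger out it points away from the rotor; it turns clockwise (from above) 0.4 rad for each mm that the plunger goes in.
- plunger_tip (a point): Foremost point of the plunger's 8 mm ball end, 30 mm above the bench, 82 mm ahead of the push tab's back face when the plunger is fully out; the plunger points level along the spindle frame's x axis at the spindle.
- plunger (a joint): How far the plunger is pressed in, m: 0 out, 0.014 end of stroke; spring of 0.6 N at 0 to 2.3 N at the end. With the carriage at rest, a larger value is a higher place of the rim.
- bottle_mid (a point): Centre of a small white bottle with a blue cap, 40 mm wide, 75 mm high, standing near the stand; bystander.
- petri_mid (a point): Centre of a petri dish, 64 mm wide, 14 mm high, lying to the left of a long teal bag sealer; bystander. The sealer is fixed and stands to the left of the rotor stand: body 60 mm high, with a raised arm that reaches 190 mm above the bench at the end nearest the robot; pass well over it.
- tape_mid (a point): Centre of a roll of white tape, 72 mm wide, 19 mm high, lying near the stand; bystander.

How it is judged:
On the way:
1. the plunger is pressed in by about half of its stroke (4.5 to 9.5 mm) (value of joint plunger between 0.0045 and 0.0095 m and horizontal distance between plunger_tip and spindle above 0.0485 m), for 0.2 s.
At the end, for the whole second after the job is handed in: The highest spot of the rim is under the plunger (the rim there is within 0.8 mm of its greatest radius, which is about 12 degrees either way), the plunger is still pressed in by more than 2 mm, and the rotor is at rest (horizontal distance between plunger_tip and spindle between 0.0532 and 0.0555 m and value of joint plunger above 0.002 m and velocity of joint rotor between -0.03 and 0.03 rad/s); the robot touches nothing.
It fails at once if the plunger is driven to the end of its stroke (13.8 mm) (value of joint plunger above 0.0138 m).
It fails at once if the bottle, petri dish or tape roll is moved by more than 25 mm (distance of any of bottle_mid, petri_mid, tape_mid from where it was at the start of the episode above 0.025 m).
It also fails if it takes over 72 s, if anything falls off the work surface, if the arm or the gripper's body presses on something with over 40 N, if the wrist force passes 120 N, or if a joint passes its speed limit or range.

## Robot

A 7-joint arm with a two-finger parallel gripper is mounted at the origin on a cart in front of the work surface, level with it; the furniture and walls round the work are solid. World frame = base frame: x ahead of the robot, y to its left, z up, the work surface at z = 0. Lengths are in m, angles in rad, forces in N, time in s.
With the tool pointing down it reaches from about 0.4 to 0.85 m from the base axis. Payload 4.5 kg.
Tool frame: the origin (TCP) lies midway between the tips of the shut fingers; the grasp point (between the pads) lies 19 mm behind it; x points along the fingers, z is the direction in which the jaws open and shut, and the axes are right-handed (so a half turn about x gives the same grasp; the last joint's range is limited). The gripper opens to 88 mm and grips with 3 to 60 N. Pads are 18 mm wide; open, the fingers measure 123 mm over their backs; the gripper's body (75 mm by 187 mm) begins 45 mm behind the grasp point.
Start: joints at [1.161, 0.689, -0.195, 1.565, 0.157, 0.902, -0.215], TCP at [0.268, -0.564, 0.239] pointing down, gripper open.
Joint ranges: [-3.01, 3.01], [-0.46, 2.08], [-1.47, 1.51], [0.13, 2.56], [-1, 4.14], [0.04, 2.09], [-2.66, 2.66]. Speed limits (rad/s): [2.57, 2.57, 3.14, 3.14, 3.14, 3.14, 3.14].

## Interface

Orientations are given as a unit quaternion [x, y, z, w].
In Python, from station import telemetry, cams, workorder gives the robot as it stands.
- The arm moves only by the tool carry_out, never from a script. Its argument "steps" is a list of rows, each an object of numbers: "tx", "ty", "tz": the shift along the tool's x, y, z in m; "roll": the turn about the tool's x in rad. In form: [{"tx": .., "ty": .., "tz": .., "roll": ..}, ...]. A call has 1 to 8 rows; each row shifts and turns the commanded pose from where the row before left it, along the tool's axes as they then stand; what a row does not reach is not made up. A row lasts 1/8 s, in which the tool goes at most 62.5 mm and 10.7 degrees, less where a joint would pass 70% of its speed; a pose out of reach is approached as far as the arm can. A call with a gripper value outside its range is refused whole. "fingers" is the closure in counts, from 0 (fully open) to 255 (shut), set as the call begins (left out, the last holds). The fingers move at their own pace and stop on an object; "grip_force" is the grip in N (left out, the last holds). Time passes only in rows, so rows that do not move let the fingers close. It gives the time, the measured TCP pose, the force and the opening at its end, in the units of the state.
- telemetry.sense(): the state, without advancing time (a new reading comes with each control period).
- cams.capture(name): name is "side" or "top"; returns a dict with "color" (384x512x3 uint8, red, green, blue), "z_map" (384x512 float32, m along the optical axis (not along the pixel's ray), 0 where there is no reading), "mtx" (3x3 intrinsics, pixels), "cam_to_world" (4x4, takes a point from camera to world coordinates). Camera axes: x right, y down, z forward; pixel columns grow to the right and rows downward; lengths in m; the calibration is good to about 2 mm. A picture is of the moment at which its call begins.
- workorder.hand_in(): hands the job in, once; it reports no verdict.
The state is a dict: "time_s": time; "qpos": joint angles; "qvel": joint speeds; "joint_torque": joint torques, N m; "tool_pos": TCP position; "eef_rot": TCP orientation; "ft_force": force on the tool from outside, world axes, zero at the start; "wrist_torque": the same for the moment, N m; "gripper_width": finger opening in m.
Only numpy, scipy, OpenCV 4.12 (cv2) and the standard library are available. Lean on these libraries where they do the work, as an engineer would, in place of code of your own. Each camera call takes 0.05 s, during which the arm holds its last target.

## Working session

There is one attempt and no reset: what is moved stays moved. The work goes in short steps, Python scripts to look and compute and a tool call to move; the robot and the scene stay as the last step left them, time stands still between calls to the robot, and variables do not carry over. Pictures are saved under pics/ and viewed, and the job is handed in when it is done.

Besides the shell and the picture viewer there is one more tool, called after "Call:" in YAML: its name, and indented under it one key for each argument. carry_out: Moves the arm, as the interface text tells. Its arguments: {"type":"object","properties":{"steps":{"type":"array","items":{"type":"object","properties":{"tx":{"type":"number"},"ty":{"type":"number"},"tz":{"type":"number"},"roll":{"type":"number"}}}},"fingers":{"type":"number"},"grip_force":{"type":"number"}},"required":["steps"]}

```bash
ls; mkdir -p pics
python3 - <<'E'
from station import telemetry, cams, workorder
import cv2,numpy as np
s=telemetry.sense(); print(s)
for n in ("side","top"):
    c=cams.capture(n); np.savez(f"{n}0.npz",**c)
    cv2.imwrite(f"pics/{n}0.png",c["color"][:,:,::-1]); print(n,c["mtx"],c["cam_to_world"])
E
```

```text
pics
{'time_s': 0.0, 'qpos': array([ 1.16086127,  0.6899903 , -0.19451949,  1.56635903,  0.15729961,
        0.90251406, -0.21510013]), 'qvel': array([-0.00038489,  0.00036319,  0.00048294,  0.00132565, -0.00044366,
        0.00173414, -0.00086467]), 'joint_torque': array([ 4.13399530e-04, -5.27562654e+01, -1.26712896e+00, -1.53427434e+01,
       -5.27334970e-02,  6.63076426e-03,  1.54942113e-04]), 'tool_pos': array([ 0.26800029, -0.56390667,  0.23790225]), 'eef_rot': array([ 0.3780046 ,  0.59837218, -0.37737763,  0.59720129]), 'ft_force': array([ 0.11815516, -0.6203655 ,  0.07168999]), 'wrist_torque': array([-0.05358305, -0.01253567,  0.01143267]), 'gripper_width': 0.0884372912681341}
side [[467.48848566   0.         253.04784663]
 [  0.         467.48848566 201.28610154]
 [  0.           0.           1.        ]] [[-0.96428977 -0.1593953   0.21151448  0.34180771]
 [-0.26484358  0.57500663 -0.77409641  0.56322059]
 [ 0.0017651  -0.8024715  -0.59668784  0.67668214]
 [ 0.          0.          0.          1.        ]]
top [[410.1748065    0.         252.55791655]
 [  0.         410.1748065  190.20921271]
 [  0.           0.           1.        ]] [[ 0.01873418 -0.99559632  0.09185314  0.45981943]
 [-0.99982323 -0.01850824  0.00331109 -0.2396144 ]
 [-0.00159647 -0.09189893 -0.99576706  0.93186037]
 [ 0.          0.          0.          1.        ]]
```

View pics/side0.png

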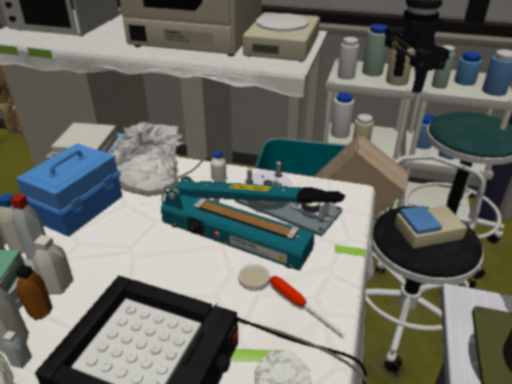

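View pics/top0.png

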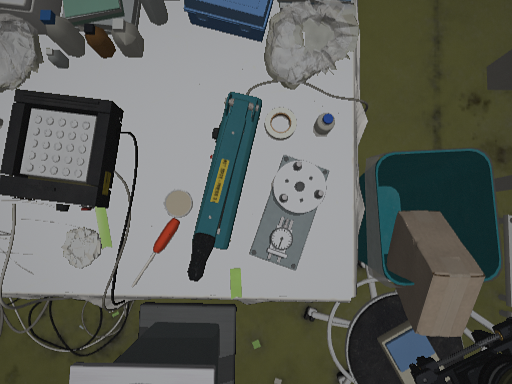

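The top view shows the rotor near (300,186) with three pegs, the dial near (281,240), the tape at (281,123), the bottle at (325,122) and the petri dish at (178,203). The sealer is left of the stand, and its raised arm is near (200,255). Next I'll enlarge the stand area and measure it.

```bash
cat > h.py <<'E'
import numpy as np,cv2
from station import telemetry, cams, workorder
def ray(c,u,v,z):
    M=c["mtx"];T=c["cam_to_world"]
    d=T[:3,:3]@np.array([(u-M[0,2])/M[0,0],(v-M[1,2])/M[1,1],1]);o=T[:3,3]
    return o+d*(z-o[2])/d[2]
def proj(c,p):
    T=c["cam_to_world"];q=T[:3,:3].T@(np.asarray(p)-T[:3,3]);q=c["mtx"]@q;return q[:2]/q[2]
def crop(c,u0,v0,w,h,s,name):
    cv2.imwrite(name,cv2.resize(c["color"][v0:v0+h,u0:u0+w,::-1],None,fx=s,fy=s,interpolation=cv2.INTER_CUBIC))
E
python3 - <<'E'
from h import *
c=dict(np.load("top0.npz"))
crop(c,240,150,100,125,4.8,"pics/c0.png")
g=c["color"].astype(int)
hsv=cv2.cvtColor(c["color"],cv2.COLOR_RGB2HSV)
for p in [(300,186),(298,168),(282,193),(319,193),(281,240),(262,260),(290,160)]:
    print(p,hsv[p[1],p[0]],c["z_map"][p[1],p[0]],c["color"][p[1],p[0]])
E
```

```text
(300, 186) [90  4 72] 0.8856025 [71 72 72]
(298, 168) [120   6  44] 0.8799068 [43 43 44]
(282, 193) [110   5 153] 0.88686657 [150 151 153]
(319, 193) [165   3 154] 0.8559438 [154 152 153]
(281, 240) [40 11 68] 0.87768346 [67 68 65]
(262, 260) [110   5 170] 0.91959226 [167 168 170]
(290, 160) [ 95  25 113] 0.92832166 [102 111 113]
```

View pics/c0.png

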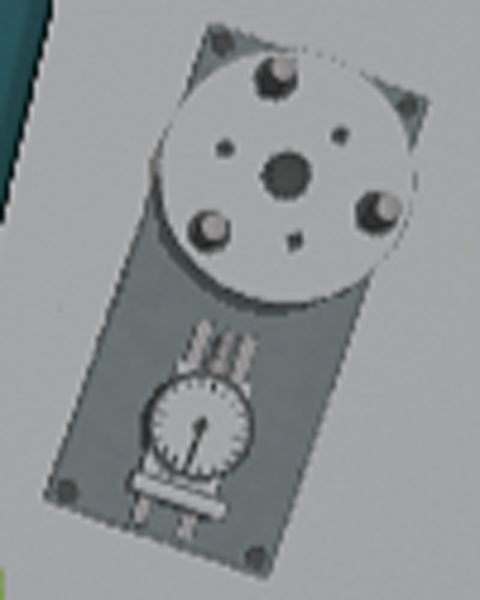

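Run:
```python
from h import *
c=dict(np.load("top0.npz"))
f=lambda x,y,z: ray(c,240+(x+.5)/4.8-.5,150+(y+.5)/4.8-.5,z)
nut=f(286,175,.051);pegs=[f(285,69,.082),f(215,225,.082),f(386,206,.082)];dial=f(201,425,.045)
cor=[f(*p,.012) for p in [(210,24),(428,98),(45,496),(268,578)]]
print("nut",nut,"dial",dial,"depthz")
P=np.array(pegs);print(P)
A=np.c_[2*P[:,:2],np.ones(3)];s=np.linalg.solve(A,(P[:,:2]**2).sum(1));print("circle",s[:2],np.sqrt(s[2]+s[:2]@s[:2]))
for p in P: print("peg ang",np.degrees(np.arctan2(*(p-nut)[[1,0]])),np.linalg.norm((p-nut)[:2]))
C=np.array(cor);print(C)
for a,b in((2,0),(3,1),(2,3),(0,1)):
    d=C[b]-C[a];print(np.linalg.norm(d),np.degrees(np.arctan2(d[1],d[0])))
d=nut-dial;print("dial->nut",np.linalg.norm(d[:2]),np.degrees(np.arctan2(d[1],d[0])))
# tab edges
for p in [(135,474),(224,513),(132,486),(222,518)]: print("tab",f(*p,.058))
# depth map check of center disc
g=c["color"]
# disc by threshold/ellipse
for n,(u,v) in {"tape":(281,123),"bottle":(325,120),"petri":(178,203)}.items(): print(n,ray(c,u,v,.015))
```

```text
nut [ 0.55192993 -0.33713916  0.051     ] dial [ 0.43939717 -0.30071287  0.045     ] depthz
[[ 0.59513516 -0.33288602  0.082     ]
 [ 0.52636375 -0.30316755  0.082     ]
 [ 0.53599495 -0.37711867  0.082     ]]
circle [ 0.55238573 -0.33738124] 0.042985120742934445
peg ang 5.62210480230487 0.04341406005823221
peg ang 126.96420434788607 0.042517057012933915
peg ang -111.73116681140316 0.04303818095340004
[[ 0.62712457 -0.30493216  0.012     ]
 [ 0.59372139 -0.40804082  0.012     ]
 [ 0.4046469  -0.23123022  0.012     ]
 [ 0.36916761 -0.33471254  0.012     ]]
0.23436785570283997 -18.32889347988233
0.23622327535686208 -18.08450512349092
0.10939547070358316 -108.92446199006582
0.10838434754056857 -107.9503003511509
dial->nut 0.11828143285560962 -17.93650565058691
tab [ 0.41773446 -0.27105137  0.058     ]
tab [ 0.40149491 -0.31038484  0.058     ]
tab [ 0.41247975 -0.26981277  0.058     ]
tab [ 0.39930637 -0.30953135  0.058     ]
tape [ 0.6993927  -0.29849248  0.015     ]
bottle [ 0.70820505 -0.39870562  0.015     ]
petri [ 0.51253585 -0.07019774  0.015     ]
```

```bash
cat >> h.py <<'E'
from scipy.spatial.transform import Rotation as R
E_ANG=np.radians(-18.2); e=np.array([np.cos(E_ANG),np.sin(E_ANG),0]); n=np.array([-e[1],e[0],0])
SP=np.array([.5523,-.3373,0])
def delta(target,s=None):
    s=s or telemetry.sense(); B=R.from_quat(s["eef_rot"]).as_matrix()
    return B.T@(np.asarray(target)-s["tool_pos"])
E
python3 - <<'E'
from h import *
s=telemetry.sense();B=R.from_quat(s["eef_rot"]).as_matrix();print(B.round(3))
for nm,v in(("e",e),("n",n)):
    print(nm,"angle about tool x from tool z:",np.arctan2(*( -(B.T@v)[1],(B.T@v)[2])))
c=dict(np.load("top0.npz"))
# sealer extents: teal/black high points in depth
z=c["z_map"];v,u=np.mgrid[:384,:512];T=c["cam_to_world"];M=c["mtx"]
X=np.stack([(u-M[0,2])/M[0,0]*z,(v-M[1,2])/M[1,1]*z,z],-1)@T[:3,:3].T+T[:3,3]
m=(X[...,2]>.09)&(u<300)&(u>150)&(v>80)&(v<290)&(z>0)
print(X[m].min(0),X[m].max(0))
m=(X[...,2]>.04)&(u<270)&(u>190)&(v>90)&(v<290)&(z>0);print(X[m].min(0),X[m].max(0))
m=(u>265)&(u<300)&(v>225)&(v<262)&(X[...,2]>.05);print("tab pts",m.sum(),X[m].mean(0),np.percentile((X[m]-SP)@e,[5,95]),np.percentile((X[m]-SP)@n,[5,95]),X[m][:,2].max())
E
```

```text
[[-0.001  0.903  0.429]
 [ 0.001  0.429 -0.903]
 [-1.    -0.    -0.002]]
e angle about tool x from tool z: -0.8092696662024356
n angle about tool x from tool z: -2.38006464482078
[ 0.36345402 -0.24498177  0.09024769] [ 0.74149311 -0.12181309  0.18975951]
[ 0.36345402 -0.2742119   0.04001421] [ 0.75776848 -0.10830351  0.18975951]
tab pts 86 [ 0.41277663 -0.28599855  0.1281866 ] [-0.15476564 -0.11836459] [-0.01841272  0.06391368] 0.9318603718810398
```

Run:
```python
from h import *
c=dict(np.load("side0.npz"));d=np.array([.4394,-.3007,.045])
for t in(0,.03): print(proj(c,d+t*e))
print(proj(c,[*SP[:2],.051]))
crop(c,220,140,140,90,5,"pics/s0.png")
B=R.from_quat(telemetry.sense()["eef_rot"]).as_matrix()
tab=np.array([.4052,-.2895,0])
t=tab-.05*e; t[2]=.13
print(t, delta(t))
a=-.8093; Rr=R.from_euler('x',a).as_matrix(); print(Rr.T@delta(t))
```

```text
[311.61190592 198.91476031]
[300.06599127 194.6438324 ]
[267.47865866 180.62983212]
[ 0.3577014  -0.27388325  0.13      ] [ 0.10833794  0.20554924 -0.22330129]
[ 0.10833794  0.3034565  -0.00530163]
```

View pics/s0.png

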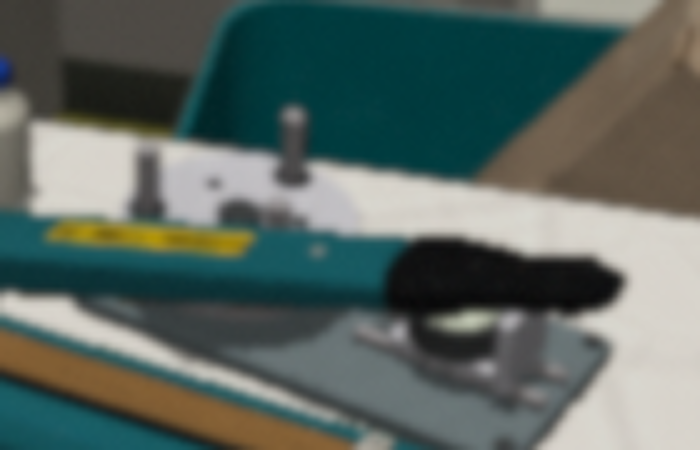

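Call:
carry_out:
  steps:
    - {"roll":-0.162}
    - {"roll":-0.162}
    - {"roll":-0.162}
    - {"roll":-0.162}
    - {"roll":-0.161}
    - {"ty":0.05}
    - {"ty":0.05}
    - {"ty":0.05}
  fingers: 255
  grip_force: 20

```text
validation failed for argument at $.st...
```

Call:
carry_out:
  steps:
    - {"ty":0.05}
    - {"ty":0.05}
    - {"ty":0.05}
    - {}

```text
validation failed for argument at $.st...
```

Run:
```python
from h import *
s=telemetry.sense();print(s["time_s"],s["qpos"],s["ft_force"],s["tool_pos"],s["gripper_width"]);print(R.from_quat(s["eef_rot"]).as_matrix().round(3))
tab=np.array([.4052,-.2895,0]);t=tab-.045*e; t[2]=.042;print(delta(t))
c=cams.capture("top");cv2.imwrite("pics/t1.png",c["color"][:,:,::-1])
```

```text
0.1 [ 1.16081739  0.68988895 -0.19452085  1.56622576  0.15732911  0.90252086
 -0.21509474] [0.62517494 0.00155902 0.49784199] [ 0.26805729 -0.56397078  0.23800104] 0.08791681288221796
[[-0.001  0.903  0.429]
 [ 0.001  0.429 -0.903]
 [-1.    -0.    -0.002]]
[ 0.19633163  0.20918101 -0.21970661]
```

View pics/t1.png

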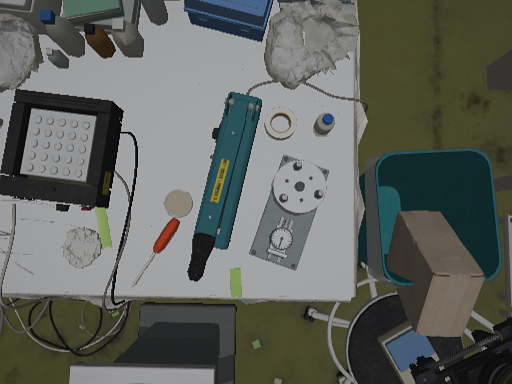

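The calls were refused and nothing has moved: the scene is the same and the arm is still at bottom right. The rows probably need all four numbers.

Call:
carry_out:
  steps:
    - {"tx":0,"ty":0,"tz":0,"roll":-0.162}
    - {"tx":0,"ty":0,"tz":0,"roll":-0.162}
    - {"tx":0,"ty":0,"tz":0,"roll":-0.162}
    - {"tx":0,"ty":0,"tz":0,"roll":-0.162}
    - {"tx":0,"ty":0,"tz":0,"roll":-0.161}
    - {"tx":0,"ty":0.05,"tz":0,"roll":0}
    - {"tx":0,"ty":0.05,"tz":0,"roll":0}
    - {"tx":0,"ty":0.05,"tz":0,"roll":0}
  fingers: 255
  grip_force: 20

```text
time_s: 1.15
tool_pos: [0.3155, -0.4204, 0.2385]
eef_rot: [0.112, 0.698, -0.112, 0.698]
ft_force: [1.1, 0.2, -0.3]
gripper_width: 0.0102
```

Call:
carry_out:
  steps:
    - {"tx":0,"ty":0.05,"tz":0,"roll":0}
    - {"tx":0,"ty":0.05,"tz":0,"roll":0}
    - {"tx":0,"ty":0.05,"tz":0,"roll":0}
    - {"tx":0,"ty":0,"tz":0,"roll":0}

```text
time_s: 1.65
tool_pos: [0.3636, -0.2757, 0.239]
eef_rot: [0.11, 0.699, -0.109, 0.699]
ft_force: [-0.0, -0.8, 0.4]
gripper_width: 0.0005
```

Run:
```python
from h import *
s=telemetry.sense();print(s["time_s"],s["qpos"],s["ft_force"],s["tool_pos"],s["gripper_width"]);print(R.from_quat(s["eef_rot"]).as_matrix().round(3))
tab=np.array([.4052,-.2895,0]);t=tab-.045*e; t[2]=.042;print(delta(t))
c=cams.capture("top");cv2.imwrite("pics/t2.png",c["color"][:,:,::-1])
```

```text
1.65 [ 0.82946561  0.49636566 -0.42081875  2.04613816  0.31964005  0.66156162
 -0.11097238] [-0.03744064 -0.78127659  0.39693332] [ 0.36360959 -0.27565886  0.23900303] 0.00045383457245428885
[[ 0.001  0.305  0.952]
 [ 0.001  0.952 -0.305]
 [-1.     0.002  0.   ]]
[ 0.19700252 -0.00045324 -0.00117517]
```

View pics/t2.png

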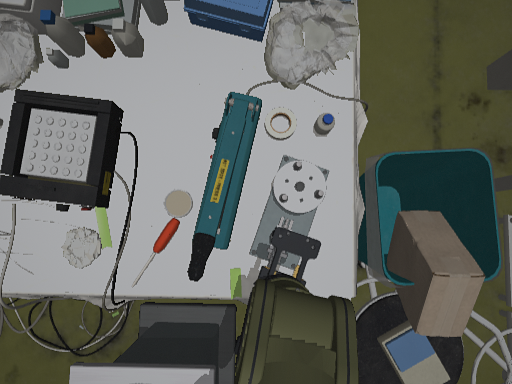

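Call:
carry_out:
  steps:
    - {"tx":0.05,"ty":0,"tz":0,"roll":0}
    - {"tx":0.05,"ty":0,"tz":0,"roll":0}
    - {"tx":0.05,"ty":0,"tz":0,"roll":0}
    - {"tx":0.045,"ty":0,"tz":0,"roll":0}
    - {"tx":0,"ty":0,"tz":0.01,"roll":0}
    - {"tx":0,"ty":0,"tz":0.01,"roll":0}
    - {"tx":0,"ty":0,"tz":0,"roll":0}

```text
time_s: 2.58
tool_pos: [0.3836, -0.2874, 0.0457]
eef_rot: [0.112, 0.696, -0.113, 0.7]
ft_force: [-0.9, -0.2, 0.2]
gripper_width: 0.0002
```

Run:
```python
from h import *
c=cams.capture("top");crop(c,230,140,130,130,4.5,"pics/t3.png")
c=cams.capture("side");crop(c,220,120,160,110,4.5,"pics/s3.png")
s=telemetry.sense();print(s["ft_force"],s["tool_pos"],delta([.4052,-.2895,.042]))
```

```text
[ 0.56924487  0.6190643  -0.06945181] [ 0.38187715 -0.28665529  0.04530174] [0.00336951 0.00461405 0.02302837]
```

View pics/t3.png

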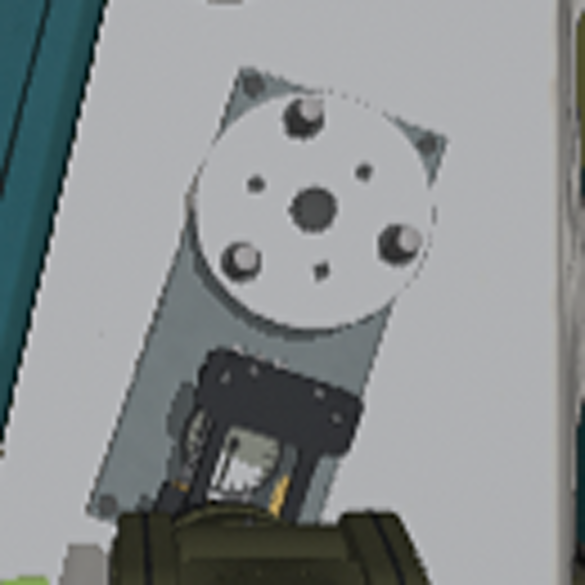

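View pics/s3.png

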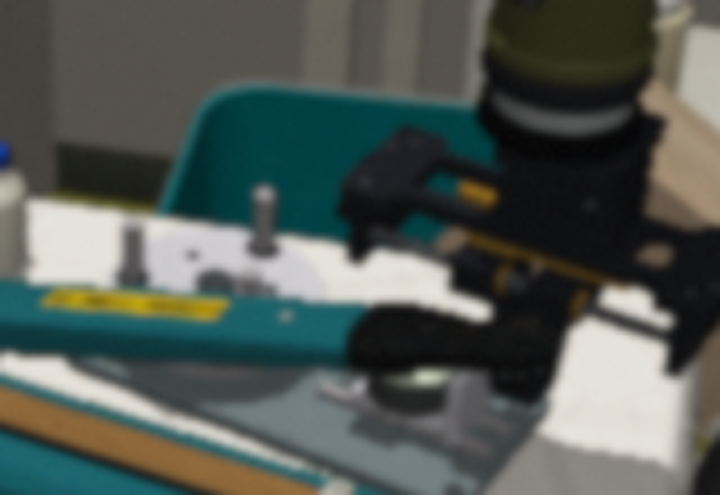

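Call:
carry_out:
  steps:
    - {"tx":0,"ty":0.004,"tz":0.003,"roll":0}
    - {"tx":0,"ty":0,"tz":0.004,"roll":0}
    - {"tx":0,"ty":0,"tz":0.004,"roll":0}
    - {"tx":0,"ty":0,"tz":0.004,"roll":0}
    - {"tx":0,"ty":0,"tz":0,"roll":0}

```text
time_s: 3.3
tool_pos: [0.3964, -0.2864, 0.0436]
eef_rot: [0.112, 0.698, -0.112, 0.698]
ft_force: [-3.1, 2.0, 3.4]
gripper_width: 0.0006
```

```bash
cat > look.py <<'E'
from h import *
import sys
k=sys.argv[1]
c=cams.capture("top");np.savez(f"top{k}.npz",**c);crop(c,260,150,75,95,6,f"pics/t{k}.png")
s=telemetry.sense();print(s["time_s"],s["ft_force"].round(1),s["tool_pos"].round(4),"along e:",((s["tool_pos"]-SP)@e).round(4))
E
python3 look.py 4
```

```text
3.35 [-3.2  2.3  3.5] [ 0.3964 -0.2864  0.0436] along e: -0.164
```

View pics/t4.png

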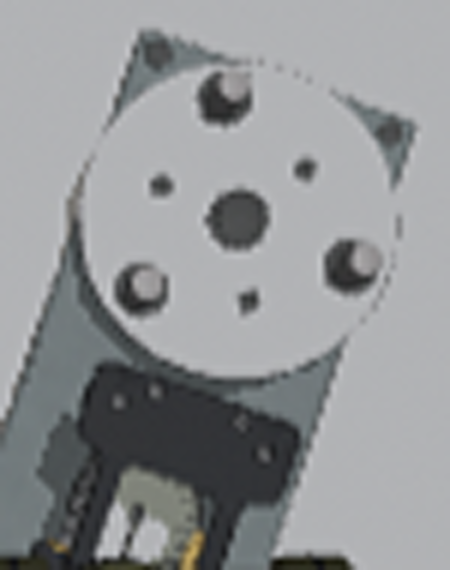

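Call:
carry_out:
  steps:
    - {"tx":0,"ty":0,"tz":0.004,"roll":0}
    - {"tx":0,"ty":0,"tz":0.004,"roll":0}
    - {"tx":0,"ty":0,"tz":0.004,"roll":0}
    - {"tx":0,"ty":0,"tz":0.002,"roll":0}
    - {"tx":0,"ty":0,"tz":0,"roll":0}

```text
time_s: 3.98
tool_pos: [0.4106, -0.2911, 0.0437]
eef_rot: [0.112, 0.698, -0.112, 0.699]
ft_force: [-1.9, 2.5, 0.2]
gripper_width: 0.0005
```

```bash
python3 look.py 5; python3 -c "
from h import *
c=dict(np.load('top5.npz'));crop(c,260,215,50,40,12,'pics/t5b.png')
c=cams.capture('side');crop(c,260,160,110,80,6,'pics/s5.png')"
```

```text
4.025 [-2.   2.4 -0.2] [ 0.4106 -0.2911  0.0437] along e: -0.149
```

View pics/t5b.png

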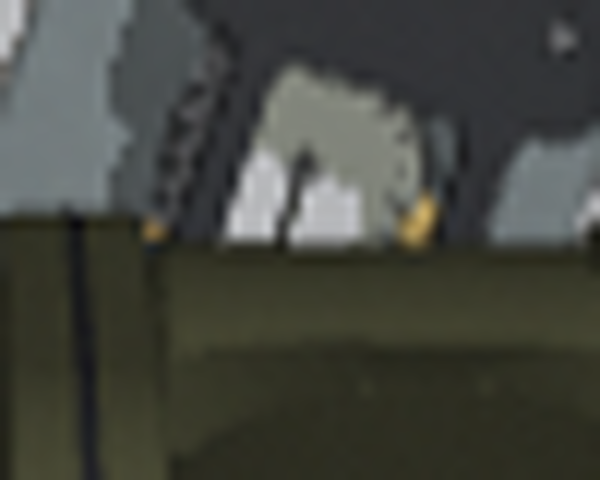

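View pics/s5.png

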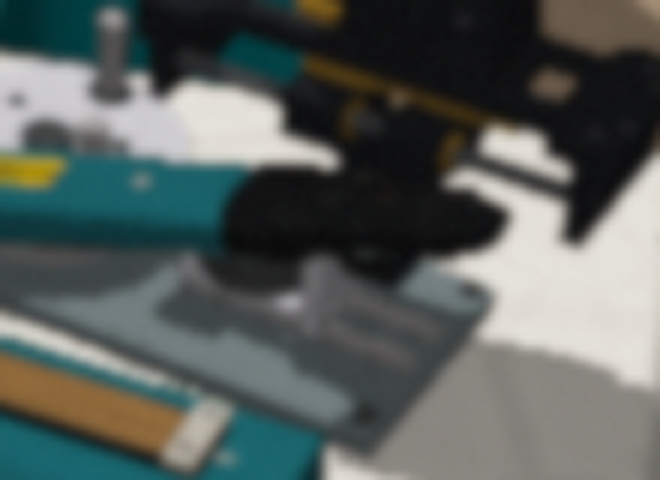

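Call:
carry_out:
  steps:
    - {"tx":0,"ty":0,"tz":0.003,"roll":0}
    - {"tx":0,"ty":0,"tz":0.002,"roll":0}
    - {"tx":0,"ty":0,"tz":0,"roll":0}

```text
time_s: 4.45
tool_pos: [0.4145, -0.2924, 0.0437]
eef_rot: [0.112, 0.698, -0.112, 0.698]
ft_force: [-4.0, 2.8, 2.3]
gripper_width: 0.0006
```

```bash
python3 look.py 6; python3 -c "
from h import *
c=dict(np.load('top6.npz'));crop(c,260,215,50,40,12,'pics/t6b.png')
c=dict(np.load('top5.npz'));d=ray(c,284.9,227.9,.046);print(d,(d-SP)@e)"
```

```text
4.5 [-3.4  3.3  1.7] [ 0.4145 -0.2924  0.0437] along e: -0.1449
[ 0.46144713 -0.30772969  0.046     ] -0.09554352426588876
```

View pics/t6b.png

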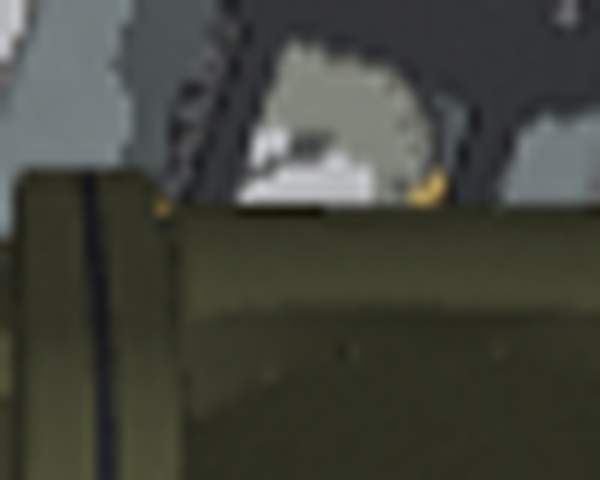

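Call:
carry_out:
  steps:
    - {"tx":0,"ty":0,"tz":0.002,"roll":0}
    - {"tx":0,"ty":0,"tz":0.002,"roll":0}
    - {"tx":0,"ty":0,"tz":0,"roll":0}
    - {"tx":0,"ty":0,"tz":0,"roll":0}

```text
time_s: 5.0
tool_pos: [0.4181, -0.2936, 0.0437]
eef_rot: [0.112, 0.699, -0.112, 0.698]
ft_force: [-3.4, 3.0, 2.2]
gripper_width: 0.0003
```

```bash
python3 look.py 7; python3 -c "
from h import *
c=dict(np.load('top7.npz'));crop(c,260,210,50,40,12,'pics/t7b.png')"
```

```text
5.05 [-3.7  3.7  2.2] [ 0.4181 -0.2936  0.0437] along e: -0.1411
```

View pics/t7b.png

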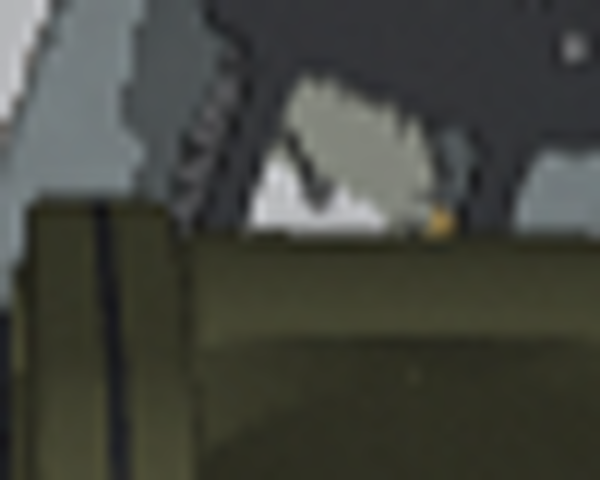

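Call:
carry_out:
  steps:
    - {"tx":0,"ty":0,"tz":-0.02,"roll":0}
    - {"tx":0,"ty":0,"tz":-0.02,"roll":0}
    - {"tx":-0.05,"ty":0,"tz":0,"roll":0}
    - {"tx":-0.04,"ty":0,"tz":0,"roll":0}
    - {"tx":0,"ty":-0.05,"tz":0,"roll":0}
    - {"tx":0,"ty":-0.05,"tz":0,"roll":0}
    - {"tx":0,"ty":0,"tz":0,"roll":0}
  fingers: 139

```text
time_s: 5.92
tool_pos: [0.3481, -0.3829, 0.1342]
eef_rot: [0.114, 0.696, -0.117, 0.699]
ft_force: [-0.2, 0.3, -0.1]
gripper_width: 0.0402
```

```bash
python3 look.py 8; python3 -c "
from h import *
c=dict(np.load('top8.npz'));crop(c,255,155,80,100,6,'pics/t8b.png')
c0=dict(np.load('top0.npz'))
s=telemetry.sense();print(s['gripper_width'],s['qpos'].round(2),delta([.536,-.3771,.133]))"
```

```text
5.975 [0.2 0.1 0. ] [ 0.3494 -0.3798  0.1341] along e: -0.1795
0.040471167533891905 [ 0.96  0.73 -0.36  1.99  0.51  0.51 -0.09] [0.00161073 0.06188125 0.17603543]
```

View pics/t8b.png

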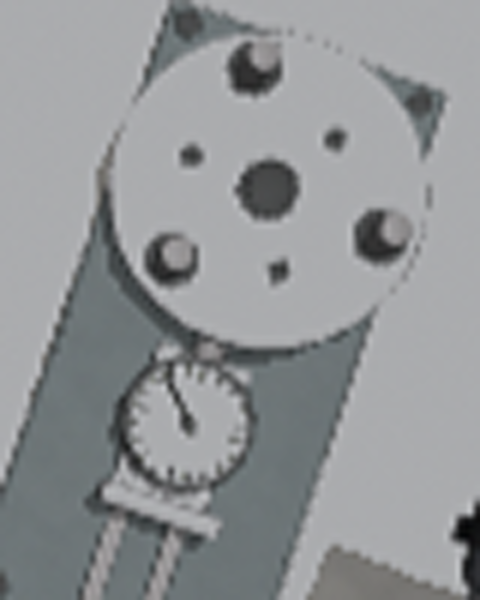

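Call:
carry_out:
  steps:
    - {"tx":0,"ty":0.02,"tz":0.05,"roll":0}
    - {"tx":0,"ty":0.02,"tz":0.05,"roll":0}
    - {"tx":0,"ty":0.022,"tz":0.05,"roll":0}
    - {"tx":0,"ty":0,"tz":0.026,"roll":0}
    - {"tx":0,"ty":0,"tz":0,"roll":0}
    - {"tx":0,"ty":0,"tz":0,"roll":0}

```text
time_s: 6.72
tool_pos: [0.535, -0.3718, 0.1335]
eef_rot: [0.112, 0.699, -0.112, 0.698]
ft_force: [-0.1, 0.4, -0.2]
gripper_width: 0.0401
```

```bash
cat > look.py <<'E'
from h import *
import sys
k=sys.argv[1]
PIV=np.array([285.9,225.25])
c=cams.capture("top");np.savez(f"top{k}.npz",**c);crop(c,250,150,100,110,5,f"pics/t{k}.png")
g=cv2.cvtColor(c["color"],cv2.COLOR_RGB2GRAY).astype(np.float32)
a=np.radians(np.arange(0,360,2));r=np.arange(2.5,8.1,.5)
best=[]
U=PIV[0]+np.outer(np.cos(a),r);V=PIV[1]+np.outer(np.sin(a),r)
p=cv2.remap(g,U.astype(np.float32),V.astype(np.float32),cv2.INTER_CUBIC)
m=p.mean(1); base=np.median(m); i=m.argmin()
w=np.clip(base-10-m,0,None); idx=(np.arange(-8,9)+i)%180; w=w[idx]
ang=2*i+2*(w*np.arange(-8,9)).sum()/w.sum()
print("needle",round(ang,1),"dark",base-m[i],"press mm",round(((ang-108)%360)*np.pi/180/.4,2))
s=telemetry.sense();print(s["time_s"],s["ft_force"].round(1),s["tool_pos"].round(4),"w",round(s["gripper_width"],4))
d=s["tool_pos"]-SP;print("spindle-frame angle",np.degrees(np.arctan2(d@n,d@e)).round(1),"rad",np.hypot(d@n,d@e).round(4))
E
python3 look.py 9; python3 -c "
from h import *
print(delta([.536,-.3771,.053]))"
```

```text
needle 247.3 dark 71.08922 press mm 6.08
6.775 [-0.5  0.1 -0.2] [ 0.5346 -0.3722  0.1336] w 0.0401
spindle-frame angle -98.7 rad 0.0392
[ 0.08056777 -0.00414884  0.0030174 ]
```

View pics/t9.png

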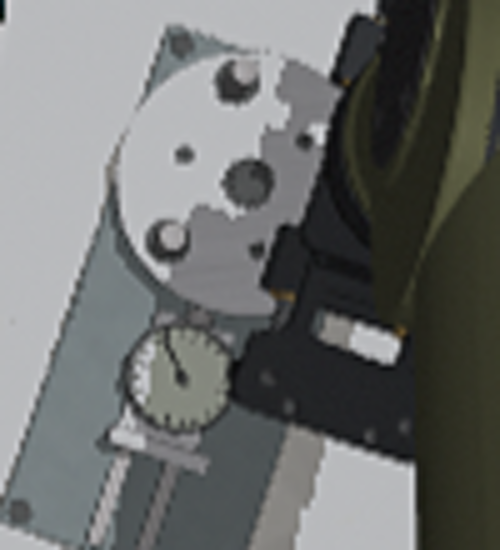

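The dial stays readable from here, with its centre near crop (182,380) and the needle pointing up-left. Next I'll lower onto the right-hand peg and grip it.

Call:
carry_out:
  steps:
    - {"tx":0,"ty":-0.004,"tz":0.003,"roll":0}
    - {"tx":0.04,"ty":0,"tz":0,"roll":0}
    - {"tx":0.04,"ty":0,"tz":0,"roll":0}
    - {"tx":0,"ty":0,"tz":0,"roll":0}

```text
time_s: 7.28
tool_pos: [0.5345, -0.3766, 0.0511]
eef_rot: [0.113, 0.7, -0.112, 0.696]
ft_force: [-0.5, -0.1, -0.1]
gripper_width: 0.0401
```

Call:
carry_out:
  steps:
    - {"tx":0,"ty":0,"tz":0,"roll":0}
    - {"tx":0,"ty":0,"tz":0,"roll":0}
    - {"tx":0,"ty":0,"tz":0,"roll":0}
  fingers: 255
  grip_force: 12

```text
time_s: 7.65
tool_pos: [0.537, -0.3776, 0.0551]
eef_rot: [0.112, 0.698, -0.112, 0.698]
ft_force: [-4.8, 0.3, 3.4]
gripper_width: 0.0122
```

```bash
python3 look.py 10
```

```text
needle 246.7 dark 55.092278 press mm 6.05
7.7 [-4.1  0.8  5.4] [ 0.537  -0.3777  0.055 ] w 0.0112
spindle-frame angle -92.5 rad 0.0431
```

View pics/t10.png

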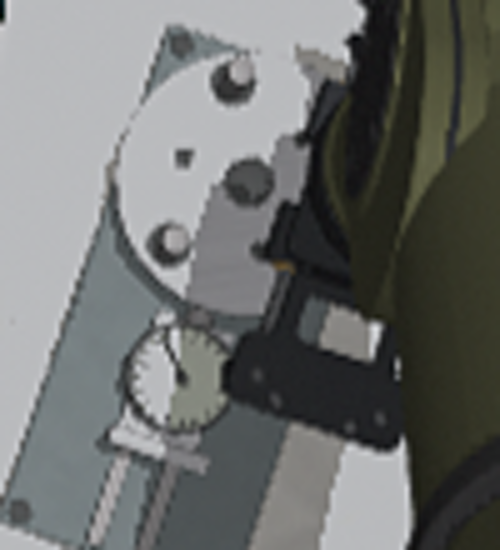

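```bash
python3 -c "
import numpy as np
for t in range(-150,130,10):
    a=np.radians([t,t+10]);print(t,'->',t+10,'ty %.4f tz %.4f'%(.044*np.diff(np.sin(a))[0],.044*np.diff(np.cos(a))[0]))"
```

```text
-150 -> -140 ty -0.0063 tz 0.0044
-140 -> -130 ty -0.0054 tz 0.0054
-130 -> -120 ty -0.0044 tz 0.0063
-120 -> -110 ty -0.0032 tz 0.0070
-110 -> -100 ty -0.0020 tz 0.0074
-100 -> -90 ty -0.0007 tz 0.0076
-90 -> -80 ty 0.0007 tz 0.0076
-80 -> -70 ty 0.0020 tz 0.0074
-70 -> -60 ty 0.0032 tz 0.0070
-60 -> -50 ty 0.0044 tz 0.0063
-50 -> -40 ty 0.0054 tz 0.0054
-40 -> -30 ty 0.0063 tz 0.0044
-30 -> -20 ty 0.0070 tz 0.0032
-20 -> -10 ty 0.0074 tz 0.0020
-10 -> 0 ty 0.0076 tz 0.0007
0 -> 10 ty 0.0076 tz -0.0007
10 -> 20 ty 0.0074 tz -0.0020
20 -> 30 ty 0.0070 tz -0.0032
30 -> 40 ty 0.0063 tz -0.0044
40 -> 50 ty 0.0054 tz -0.0054
50 -> 60 ty 0.0044 tz -0.0063
60 -> 70 ty 0.0032 tz -0.0070
70 -> 80 ty 0.0020 tz -0.0074
80 -> 90 ty 0.0007 tz -0.0076
90 -> 100 ty -0.0007 tz -0.0076
100 -> 110 ty -0.0020 tz -0.0074
110 -> 120 ty -0.0032 tz -0.0070
120 -> 130 ty -0.0044 tz -0.0063
```

Call:
carry_out:
  steps:
    - {"tx":0,"ty":0.0003,"tz":0.0077,"roll":0}
    - {"tx":0,"ty":0.0014,"tz":0.0076,"roll":0}
    - {"tx":0,"ty":0,"tz":0,"roll":0}

```text
time_s: 8.07
tool_pos: [0.5522, -0.3819, 0.0549]
eef_rot: [0.111, 0.698, -0.113, 0.698]
ft_force: [-3.3, -0.7, 5.4]
gripper_width: 0.0112
```

```bash
python3 look.py 11
```

```text
needle 254.8 dark 65.79014 press mm 6.4
8.125 [-2.4 -0.9  5.3] [ 0.5522 -0.3819  0.0549] w 0.0114
spindle-frame angle -71.9 rad 0.0446
```

View pics/t11.png

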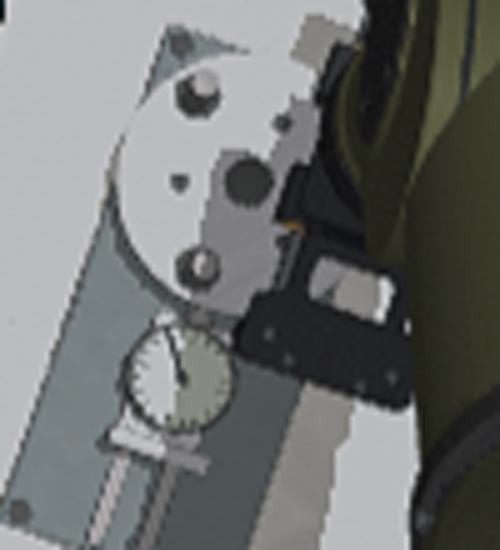

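Call:
carry_out:
  steps:
    - {"tx":0,"ty":0.003,"tz":0.0071,"roll":0}
    - {"tx":0,"ty":0.0042,"tz":0.0064,"roll":0}
    - {"tx":0,"ty":0,"tz":0,"roll":0}

```text
time_s: 8.5
tool_pos: [0.5674, -0.3793, 0.0548]
eef_rot: [0.111, 0.698, -0.113, 0.698]
ft_force: [-3.7, -0.5, 6.1]
gripper_width: 0.0113
```

```bash
python3 look.py 12
```

```text
needle 294.9 dark 78.66087 press mm 8.15
8.55 [-2.9 -2.1  6.4] [ 0.5674 -0.3793  0.0548] w 0.0115
spindle-frame angle -52.0 rad 0.0446
```

Call:
carry_out:
  steps:
    - {"tx":0,"ty":0.0052,"tz":0.0056,"roll":0}
    - {"tx":0,"ty":0.0062,"tz":0.0046,"roll":0}
    - {"tx":0,"ty":0,"tz":0,"roll":0}

```text
time_s: 8.93
tool_pos: [0.5807, -0.3708, 0.0545]
eef_rot: [0.111, 0.698, -0.112, 0.698]
ft_force: [-3.7, -0.7, 5.2]
gripper_width: 0.0112
```

```bash
python3 look.py 13
```

```text
needle 262.6 dark 82.40773 press mm 6.74
8.975 [-3.2 -0.2  6.2] [ 0.5807 -0.3708  0.0545] w 0.0113
spindle-frame angle -31.5 rad 0.0439
```

View pics/t13.png

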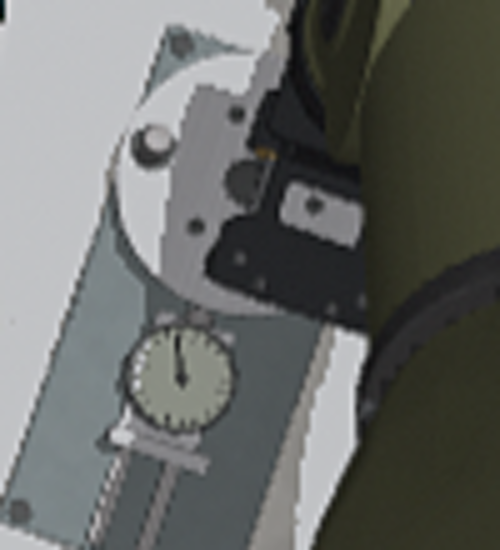

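Call:
carry_out:
  steps:
    - {"tx":0,"ty":0.0069,"tz":0.0034,"roll":0}
    - {"tx":0,"ty":0.0074,"tz":0.0022,"roll":0}
    - {"tx":0,"ty":0,"tz":0,"roll":0}

```text
time_s: 9.35
tool_pos: [0.5898, -0.3592, 0.0544]
eef_rot: [0.111, 0.699, -0.113, 0.698]
ft_force: [-3.8, -1.2, 6.2]
gripper_width: 0.0115
```

```bash
python3 look.py 14
```

```text
needle 247.3 dark 75.58331 press mm 6.08
9.4 [-3.4 -0.1  6.4] [ 0.5898 -0.3591  0.0544] w 0.0116
spindle-frame angle -12.0 rad 0.0434
```

Call:
carry_out:
  steps:
    - {"tx":0,"ty":0.0076,"tz":0.0008,"roll":0}
    - {"tx":0,"ty":0.0076,"tz":-0.0005,"roll":0}
    - {"tx":0,"ty":0,"tz":0,"roll":0}

```text
time_s: 9.78
tool_pos: [0.5954, -0.3451, 0.0544]
eef_rot: [0.111, 0.698, -0.113, 0.698]
ft_force: [-4.2, -1.9, 4.9]
gripper_width: 0.0114
```

```bash
python3 look.py 15
```

```text
needle 247.3 dark 77.05204 press mm 6.08
9.825 [-3.4 -1.6  5.9] [ 0.5954 -0.3451  0.0544] w 0.0114
spindle-frame angle 7.9 rad 0.0438
```

Call:
carry_out:
  steps:
    - {"tx":0,"ty":0.0074,"tz":-0.0018,"roll":0}
    - {"tx":0,"ty":0.007,"tz":-0.003,"roll":0}
    - {"tx":0,"ty":0,"tz":0,"roll":0}

```text
time_s: 10.2
tool_pos: [0.597, -0.3292, 0.0544]
eef_rot: [0.112, 0.697, -0.112, 0.699]
ft_force: [0.3, -2.8, 3.4]
gripper_width: 0.011
```

```bash
python3 look.py 16
```

```text
needle 334.1 dark 63.486313 press mm 9.86
10.25 [ 1.4 -2.5  4. ] [ 0.597  -0.3291  0.0544] w 0.0113
spindle-frame angle 28.5 rad 0.0455
```

View pics/t16.png

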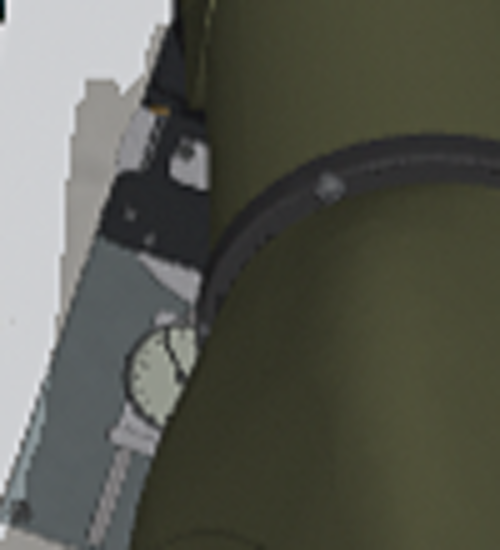

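Call:
carry_out:
  steps:
    - {"tx":0,"ty":0,"tz":0,"roll":0}
    - {"tx":0,"ty":0,"tz":0,"roll":0}
    - {"tx":-0.04,"ty":0,"tz":0,"roll":0}
    - {"tx":-0.04,"ty":0,"tz":0,"roll":0}
    - {"tx":0,"ty":-0.032,"tz":-0.021,"roll":0}
    - {"tx":0,"ty":-0.032,"tz":-0.021,"roll":0}
    - {"tx":0,"ty":0,"tz":0,"roll":0}
    - {"tx":0,"ty":0,"tz":0,"roll":0}
  fingers: 139

```text
time_s: 11.25
tool_pos: [0.5362, -0.3753, 0.1335]
eef_rot: [0.112, 0.698, -0.111, 0.698]
ft_force: [1.0, 1.3, -0.5]
gripper_width: 0.0403
```

```bash
python3 look.py 17;python3 -c "
from h import *
print(delta([.537,-.3777,.054]))"
```

```text
needle 248.0 dark 70.971375 press mm 6.11
11.3 [-0.7  0.4  0.1] [ 0.5368 -0.3748  0.1336] w 0.0403
spindle-frame angle -94.2 rad 0.0405
[ 0.07960056 -0.00288095  0.00103124]
```

View pics/t17.png

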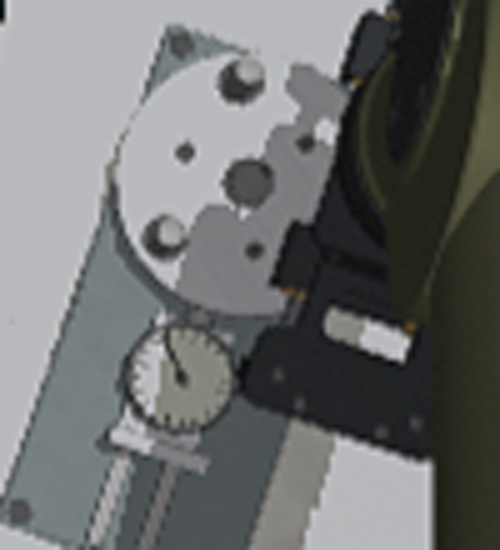

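The view matches the first grip, with the rotor turned by about one peg pitch. The dial reads the base value of 6.1 mm. Now the next peg.

Call:
carry_out:
  steps:
    - {"tx":0.04,"ty":-0.003,"tz":0.001,"roll":0}
    - {"tx":0.04,"ty":0,"tz":0,"roll":0}
    - {"tx":0,"ty":0,"tz":0,"roll":0}

```text
time_s: 11.68
tool_pos: [0.5346, -0.3767, 0.0508]
eef_rot: [0.112, 0.7, -0.11, 0.696]
ft_force: [-0.2, 1.1, 0.3]
gripper_width: 0.0406
```

Call:
carry_out:
  steps:
    - {"tx":0,"ty":0,"tz":0,"roll":0}
    - {"tx":0,"ty":0,"tz":0,"roll":0}
    - {"tx":0,"ty":0,"tz":0,"roll":0}
  fingers: 255
  grip_force: 12

```text
time_s: 12.05
tool_pos: [0.5352, -0.3797, 0.055]
eef_rot: [0.112, 0.698, -0.112, 0.698]
ft_force: [-3.2, -0.2, 3.5]
gripper_width: 0.0124
```

```bash
python3 look.py 18
```

```text
needle 246.8 dark 55.059982 press mm 6.06
12.1 [-2.3  0.1  6.2] [ 0.5353 -0.3798  0.055 ] w 0.0113
spindle-frame angle -93.6 rad 0.0458
```

Call:
carry_out:
  steps:
    - {"tx":0,"ty":0.0003,"tz":0.0077,"roll":0}
    - {"tx":0,"ty":0.0014,"tz":0.0076,"roll":0}
    - {"tx":0,"ty":0,"tz":0,"roll":0}

```text
time_s: 12.48
tool_pos: [0.5506, -0.3844, 0.0549]
eef_rot: [0.111, 0.698, -0.113, 0.698]
ft_force: [-3.4, -1.3, 5.0]
gripper_width: 0.0111
```

```bash
python3 look.py 19
```

```text
needle 246.7 dark 56.430717 press mm 6.05
12.525 [-3.1 -1.   4.6] [ 0.5506 -0.3844  0.0549] w 0.0112
spindle-frame angle -73.9 rad 0.0472
```

Call:
carry_out:
  steps:
    - {"tx":0,"ty":0.003,"tz":0.0071,"roll":0}
    - {"tx":0,"ty":0.0042,"tz":0.0064,"roll":0}
    - {"tx":0,"ty":0,"tz":0,"roll":0}

```text
time_s: 12.9
tool_pos: [0.5657, -0.382, 0.0547]
eef_rot: [0.111, 0.698, -0.113, 0.698]
ft_force: [-2.4, -2.5, 4.4]
gripper_width: 0.0116
```

```bash
python3 look.py 20
```

```text
needle 315.4 dark 67.969604 press mm 9.05
12.95 [-2.7 -2.2  5.5] [ 0.5657 -0.3819  0.0547] w 0.0117
spindle-frame angle -55.1 rad 0.0466
```

View pics/t20.png

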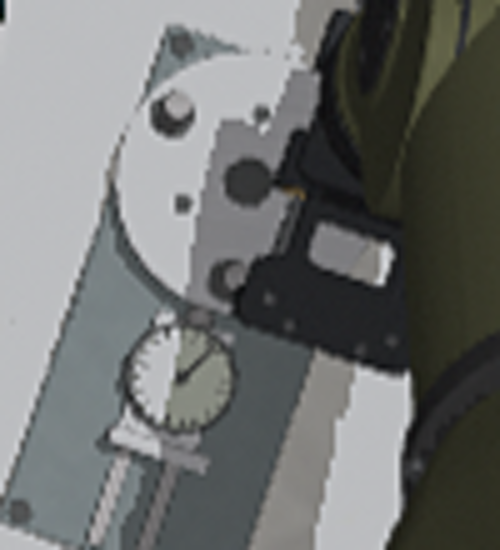

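Call:
carry_out:
  steps:
    - {"tx":0,"ty":0.0055,"tz":0.0054,"roll":0}
    - {"tx":0,"ty":0,"tz":0,"roll":0}

```text
time_s: 13.2
tool_pos: [0.5729, -0.3779, 0.0546]
eef_rot: [0.111, 0.698, -0.113, 0.699]
ft_force: [-2.3, -2.0, 5.3]
gripper_width: 0.0115
```

```bash
python3 look.py 21
```

```text
needle 334.4 dark 62.683037 press mm 9.88
13.25 [-2.3 -2.6  5.6] [ 0.573  -0.3779  0.0546] w 0.0115
spindle-frame angle -44.8 rad 0.0456
```

Call:
carry_out:
  steps:
    - {"tx":0,"ty":0.0064,"tz":0.0043,"roll":0}
    - {"tx":0,"ty":0,"tz":0,"roll":0}

```text
time_s: 13.5
tool_pos: [0.5792, -0.3729, 0.0546]
eef_rot: [0.111, 0.698, -0.113, 0.699]
ft_force: [-2.8, -1.7, 6.0]
gripper_width: 0.0114
```

```bash
python3 look.py 22
```

```text
needle 334.4 dark 63.249718 press mm 9.88
13.55 [-2.  -1.9  5.3] [ 0.5792 -0.3729  0.0546] w 0.0113
spindle-frame angle -34.8 rad 0.0446
```

Call:
carry_out:
  steps:
    - {"tx":0,"ty":0.0066,"tz":0.0038,"roll":0}
    - {"tx":0,"ty":0,"tz":0,"roll":0}

```text
time_s: 13.8
tool_pos: [0.5844, -0.3675, 0.0545]
eef_rot: [0.111, 0.698, -0.112, 0.698]
ft_force: [-3.3, -1.3, 6.2]
gripper_width: 0.0112
```

```bash
python3 look.py 23
```

```text
needle 315.3 dark 77.16106 press mm 9.04
13.85 [-3.3 -0.7  5.3] [ 0.5844 -0.3675  0.0545] w 0.0111
spindle-frame angle -25.0 rad 0.0441
```

Call:
carry_out:
  steps:
    - {"tx":0,"ty":0.0072,"tz":0.0026,"roll":0}
    - {"tx":0,"ty":0,"tz":0,"roll":0}

```text
time_s: 14.1
tool_pos: [0.5888, -0.3613, 0.0545]
eef_rot: [0.112, 0.698, -0.112, 0.698]
ft_force: [-3.7, -0.0, 6.2]
gripper_width: 0.0111
```

```bash
python3 look.py 24
```

```text
needle 278.9 dark 77.078186 press mm 7.46
14.15 [-3.7 -1.6  5.8] [ 0.5888 -0.3613  0.0545] w 0.0113
spindle-frame angle -15.1 rad 0.0437
```

View pics/t24.png

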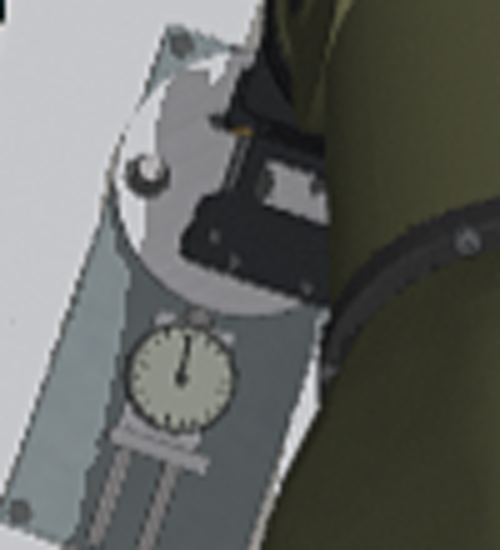

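Call:
carry_out:
  steps:
    - {"tx":0,"ty":0.0075,"tz":0.0014,"roll":0}
    - {"tx":0,"ty":0.0076,"tz":0,"roll":0}
    - {"tx":0,"ty":0,"tz":0,"roll":0}

```text
time_s: 14.52
tool_pos: [0.5946, -0.3478, 0.0544]
eef_rot: [0.111, 0.698, -0.113, 0.698]
ft_force: [-4.5, -2.1, 6.2]
gripper_width: 0.0112
```

```bash
python3 look.py 25
```

```text
needle 247.4 dark 76.86559 press mm 6.08
14.575 [-4.6 -1.9  6.7] [ 0.5946 -0.3478  0.0544] w 0.0113
spindle-frame angle 4.3 rad 0.0436
```

Call:
carry_out:
  steps:
    - {"tx":0,"ty":0.0075,"tz":-0.0013,"roll":0}
    - {"tx":0,"ty":0.0072,"tz":-0.0025,"roll":0}
    - {"tx":0,"ty":0,"tz":0,"roll":0}

```text
time_s: 14.95
tool_pos: [0.5967, -0.3325, 0.0545]
eef_rot: [0.112, 0.698, -0.112, 0.699]
ft_force: [-1.3, -3.7, 5.1]
gripper_width: 0.0114
```

Call:
carry_out:
  steps:
    - {"tx":0,"ty":0,"tz":0,"roll":0}
    - {"tx":0,"ty":0,"tz":0,"roll":0}
    - {"tx":-0.04,"ty":0,"tz":0,"roll":0}
    - {"tx":-0.04,"ty":0,"tz":0,"roll":0}
    - {"tx":0,"ty":-0.032,"tz":-0.021,"roll":0}
    - {"tx":0,"ty":-0.032,"tz":-0.021,"roll":0}
    - {"tx":0,"ty":0,"tz":0,"roll":0}
    - {"tx":0,"ty":0,"tz":0,"roll":0}
  fingers: 139

```text
time_s: 15.95
tool_pos: [0.5372, -0.3782, 0.1336]
eef_rot: [0.112, 0.698, -0.111, 0.699]
ft_force: [0.4, 0.7, 0.4]
gripper_width: 0.0401
```

```bash
python3 look.py 26;python3 -c "
from h import *
print(delta([.536,-.3785,.054]))"
```

```text
needle 248.6 dark 65.16326 press mm 6.14
16.0 [ 1.   0.1 -0.7] [ 0.5377 -0.3776  0.1337] w 0.0402
spindle-frame angle -91.7 rad 0.0429
[ 0.07965174 -0.00152605 -0.00145394]
```

View pics/t26.png

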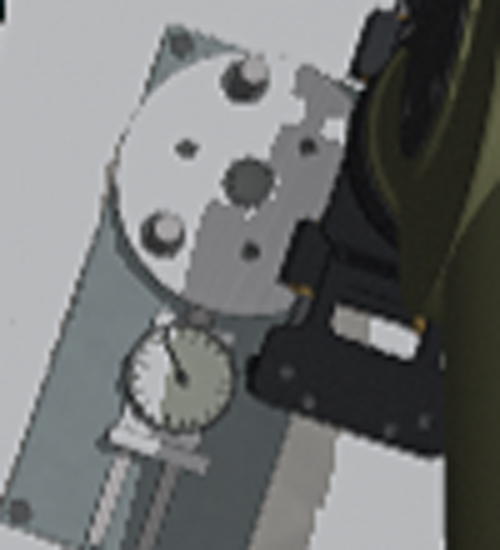

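Call:
carry_out:
  steps:
    - {"tx":0.04,"ty":-0.001,"tz":-0.003,"roll":0}
    - {"tx":0.04,"ty":0,"tz":0,"roll":0}
    - {"tx":0,"ty":0,"tz":0,"roll":0}

```text
time_s: 16.38
tool_pos: [0.5322, -0.3765, 0.0508]
eef_rot: [0.112, 0.7, -0.11, 0.696]
ft_force: [-0.5, -0.1, 0.6]
gripper_width: 0.0403
```

Call:
carry_out:
  steps:
    - {"tx":0,"ty":0,"tz":0,"roll":0}
    - {"tx":0,"ty":0,"tz":0,"roll":0}
    - {"tx":0,"ty":0,"tz":0,"roll":0}
  fingers: 255
  grip_force: 12

```text
time_s: 16.75
tool_pos: [0.5326, -0.3796, 0.055]
eef_rot: [0.112, 0.698, -0.112, 0.698]
ft_force: [-3.6, 0.4, 2.2]
gripper_width: 0.0122
```

```bash
python3 look.py 27
```

```text
needle 246.7 dark 56.310555 press mm 6.05
16.8 [-2.5  1.1  5.6] [ 0.5327 -0.3797  0.055 ] w 0.0113
spindle-frame angle -96.6 rad 0.0467
```

Call:
carry_out:
  steps:
    - {"tx":0,"ty":0.0,"tz":0.0077,"roll":0}
    - {"tx":0,"ty":0.0007,"tz":0.0077,"roll":0}
    - {"tx":0,"ty":0,"tz":0,"roll":0}

```text
time_s: 17.18
tool_pos: [0.5477, -0.3852, 0.0549]
eef_rot: [0.111, 0.698, -0.113, 0.698]
ft_force: [-3.0, -1.3, 6.0]
gripper_width: 0.0112
```

```bash
python3 look.py 28
```

```text
needle 246.7 dark 56.378075 press mm 6.05
17.225 [-2.5 -1.4  4.4] [ 0.5477 -0.3852  0.0549] w 0.0114
spindle-frame angle -77.2 rad 0.0481
```

Call:
carry_out:
  steps:
    - {"tx":0,"ty":0.0026,"tz":0.0072,"roll":0}
    - {"tx":0,"ty":0.0038,"tz":0.0067,"roll":0}
    - {"tx":0,"ty":0,"tz":0,"roll":0}

```text
time_s: 17.6
tool_pos: [0.5632, -0.3835, 0.0548]
eef_rot: [0.111, 0.698, -0.113, 0.698]
ft_force: [-2.9, -3.1, 5.0]
gripper_width: 0.0115
```

```bash
python3 look.py 29
```

```text
needle 246.7 dark 53.994827 press mm 6.05
17.65 [-2.3 -3.   6.4] [ 0.5631 -0.3834  0.0547] w 0.0115
spindle-frame angle -58.6 rad 0.0474
```

Call:
carry_out:
  steps:
    - {"tx":0,"ty":0.005,"tz":0.0059,"roll":0}
    - {"tx":0,"ty":0.0059,"tz":0.005,"roll":0}
    - {"tx":0,"ty":0,"tz":0,"roll":0}

```text
time_s: 18.02
tool_pos: [0.577, -0.3756, 0.0545]
eef_rot: [0.111, 0.698, -0.112, 0.698]
ft_force: [-2.8, -1.8, 5.7]
gripper_width: 0.0115
```

```bash
python3 look.py 30
```

```text
needle 247.3 dark 74.248566 press mm 6.08
18.075 [-2.4 -1.5  5.2] [ 0.577  -0.3756  0.0545] w 0.0115
spindle-frame angle -38.9 rad 0.0456
```

View pics/t30.png

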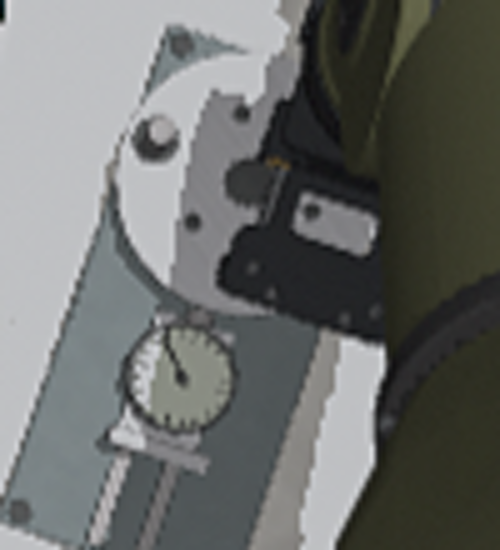

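Call:
carry_out:
  steps:
    - {"tx":0,"ty":0.0063,"tz":0.0043,"roll":0}
    - {"tx":0,"ty":0.007,"tz":0.0031,"roll":0}
    - {"tx":0,"ty":0,"tz":0,"roll":0}

```text
time_s: 18.45
tool_pos: [0.5872, -0.3649, 0.0543]
eef_rot: [0.112, 0.699, -0.112, 0.698]
ft_force: [-4.6, 0.3, 5.8]
gripper_width: 0.0116
```

```bash
python3 look.py 31
```

```text
needle 247.4 dark 75.23734 press mm 6.08
18.5 [-4.4 -0.7  5.9] [ 0.5872 -0.3649  0.0543] w 0.0115
spindle-frame angle -20.1 rad 0.0445
```

Call:
carry_out:
  steps:
    - {"tx":0,"ty":0.0074,"tz":0.0019,"roll":0}
    - {"tx":0,"ty":0.0076,"tz":0.0006,"roll":0}
    - {"tx":0,"ty":0,"tz":0,"roll":0}

```text
time_s: 18.88
tool_pos: [0.5933, -0.3519, 0.0542]
eef_rot: [0.111, 0.699, -0.113, 0.697]
ft_force: [-5.6, -0.6, 6.9]
gripper_width: 0.0113
```

```bash
python3 look.py 32
```

```text
needle 247.4 dark 77.34301 press mm 6.08
18.925 [-5.5 -0.5  6.5] [ 0.5933 -0.3519  0.0542] w 0.0114
spindle-frame angle -1.4 rad 0.0435
```

Call:
carry_out:
  steps:
    - {"tx":0,"ty":0.0075,"tz":-0.001,"roll":0}
    - {"tx":0,"ty":0.0073,"tz":-0.0022,"roll":0}
    - {"tx":0,"ty":0,"tz":0,"roll":0}

```text
time_s: 19.3
tool_pos: [0.5958, -0.3374, 0.0542]
eef_rot: [0.111, 0.698, -0.113, 0.698]
ft_force: [-3.8, -3.5, 5.2]
gripper_width: 0.0112
```

```bash
python3 look.py 33
```

```text
needle 247.3 dark 78.29385 press mm 6.08
19.35 [-4.6 -2.5  5.5] [ 0.5959 -0.3373  0.0542] w 0.0114
spindle-frame angle 18.2 rad 0.0436
```

View pics/t33.png

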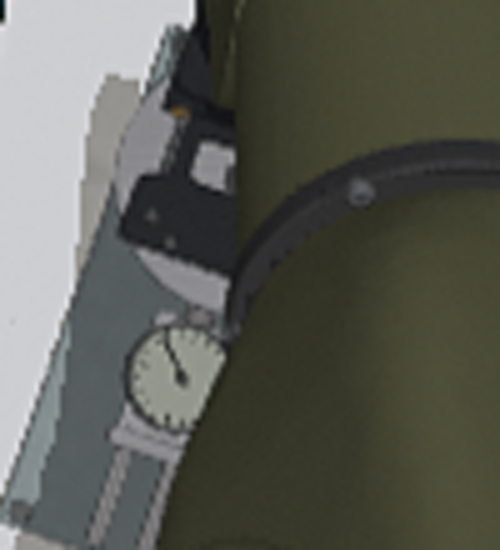

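The full circle gives two rises: about 2.1 mm with peg C at about -51°, and about 4 mm with peg B at about -40°. Elsewhere the dial reads the 6.1 mm base. I'll carry on anticlockwise to bring the 4 mm rise back.

Call:
carry_out:
  steps:
    - {"tx":0,"ty":0,"tz":0,"roll":0}
    - {"tx":0,"ty":0,"tz":0,"roll":0}
    - {"tx":-0.04,"ty":0,"tz":0,"roll":0}
    - {"tx":-0.04,"ty":0,"tz":0,"roll":0}
    - {"tx":0,"ty":-0.029,"tz":-0.025,"roll":0}
    - {"tx":0,"ty":-0.029,"tz":-0.025,"roll":0}
    - {"tx":0,"ty":0,"tz":0,"roll":0}
    - {"tx":0,"ty":0,"tz":0,"roll":0}
  fingers: 139

```text
time_s: 20.35
tool_pos: [0.5324, -0.3744, 0.1338]
eef_rot: [0.112, 0.698, -0.111, 0.699]
ft_force: [0.2, 0.8, 1.3]
gripper_width: 0.0403
```

```bash
python3 look.py 34; python3 -c "
from h import *
a=np.radians(-102);print(delta(SP+.0445*(e*np.cos(a)+n*np.sin(a))+[0,0,.054]))"
```

```text
needle 248.1 dark 70.68492 press mm 6.11
20.4 [ 0.2  0.3 -0.5] [ 0.5329 -0.3739  0.1338] w 0.0396
spindle-frame angle -99.7 rad 0.0414
[ 0.07977934 -0.00283596 -0.00237826]
```

View pics/t34.png

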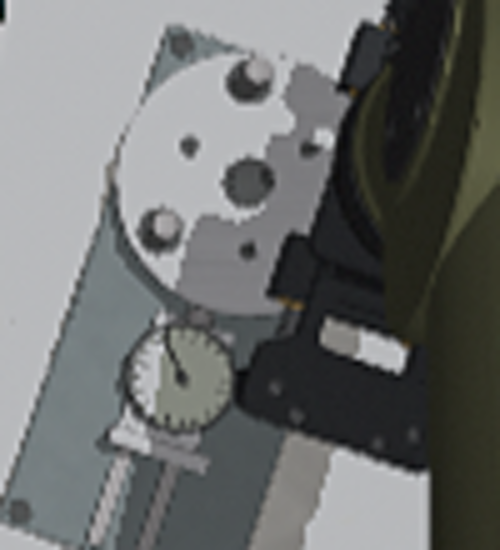

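Call:
carry_out:
  steps:
    - {"tx":0.04,"ty":-0.002,"tz":-0.002,"roll":0}
    - {"tx":0.04,"ty":0,"tz":0,"roll":0}
    - {"tx":0,"ty":0,"tz":0,"roll":0}

```text
time_s: 20.78
tool_pos: [0.5279, -0.3741, 0.0509]
eef_rot: [0.112, 0.7, -0.11, 0.697]
ft_force: [0.1, 0.2, 0.9]
gripper_width: 0.0401
```

Call:
carry_out:
  steps:
    - {"tx":0,"ty":0,"tz":0,"roll":0}
    - {"tx":0,"ty":0,"tz":0,"roll":0}
    - {"tx":0,"ty":0,"tz":0,"roll":0}
  fingers: 255
  grip_force: 12

```text
time_s: 21.15
tool_pos: [0.5294, -0.3771, 0.0552]
eef_rot: [0.112, 0.697, -0.112, 0.699]
ft_force: [-1.1, 1.0, 0.8]
gripper_width: 0.0123
```

```bash
python3 look.py 35
```

```text
needle 246.6 dark 53.650078 press mm 6.05
21.2 [-1.4  0.4  4.3] [ 0.5293 -0.3771  0.0551] w 0.0114
spindle-frame angle -101.8 rad 0.046
```

Call:
carry_out:
  steps:
    - {"tx":0,"ty":-0.0009,"tz":0.0076,"roll":0}
    - {"tx":0,"ty":0.0005,"tz":0.0077,"roll":0}
    - {"tx":0,"ty":0.0018,"tz":0.0075,"roll":0}
    - {"tx":0,"ty":0.003,"tz":0.0071,"roll":0}
    - {"tx":0,"ty":0.0042,"tz":0.0064,"roll":0}
    - {"tx":0,"ty":0.0052,"tz":0.0056,"roll":0}
    - {"tx":0,"ty":0.0062,"tz":0.0046,"roll":0}
    - {"tx":0,"ty":0.0069,"tz":0.0034,"roll":0}

```text
time_s: 22.2
tool_pos: [0.5821, -0.3699, 0.0546]
eef_rot: [0.111, 0.699, -0.114, 0.697]
ft_force: [-5.6, -3.7, 4.7]
gripper_width: 0.0117
```

```bash
python3 look.py 36
```

```text
needle 253.9 dark 78.00702 press mm 6.36
22.25 [-2.4 -2.1  4. ] [ 0.5835 -0.3684  0.0546] w 0.0116
spindle-frame angle -26.7 rad 0.044
```

Call:
carry_out:
  steps:
    - {"tx":0,"ty":0.0073,"tz":0.0022,"roll":0}
    - {"tx":0,"ty":0.0076,"tz":0.0009,"roll":0}
    - {"tx":0,"ty":0.0076,"tz":-0.0004,"roll":0}
    - {"tx":0,"ty":0.0074,"tz":-0.0017,"roll":0}
    - {"tx":0,"ty":0,"tz":0,"roll":0}

```text
time_s: 22.88
tool_pos: [0.5964, -0.3398, 0.0546]
eef_rot: [0.111, 0.697, -0.112, 0.7]
ft_force: [2.1, -3.6, 0.6]
gripper_width: 0.0116
```

Call:
carry_out:
  steps:
    - {"tx":0,"ty":0,"tz":0,"roll":0}
    - {"tx":0,"ty":0,"tz":0,"roll":0}
    - {"tx":-0.04,"ty":0,"tz":0,"roll":0}
    - {"tx":-0.04,"ty":0,"tz":0,"roll":0}
    - {"tx":0,"ty":-0.029,"tz":-0.025,"roll":0}
    - {"tx":0,"ty":-0.029,"tz":-0.025,"roll":0}
    - {"tx":0,"ty":0,"tz":0,"roll":0}
    - {"tx":0,"ty":0,"tz":0,"roll":0}
  fingers: 139

```text
time_s: 23.88
tool_pos: [0.5296, -0.3772, 0.1337]
eef_rot: [0.112, 0.698, -0.111, 0.698]
ft_force: [0.0, 0.2, -0.3]
gripper_width: 0.04
```

```bash
python3 look.py 37; python3 -c "
from h import *
a=np.radians(-102);print(delta(SP+.0445*(e*np.cos(a)+n*np.sin(a))+[0,0,.054]))"
```

```text
needle 248.0 dark 64.51017 press mm 6.11
23.925 [0.1 0.3 0.2] [ 0.5303 -0.3767  0.1337] w 0.0402
spindle-frame angle -101.0 rad 0.0452
[ 0.07970865  0.0006645  -0.00066338]
```

View pics/t37.png

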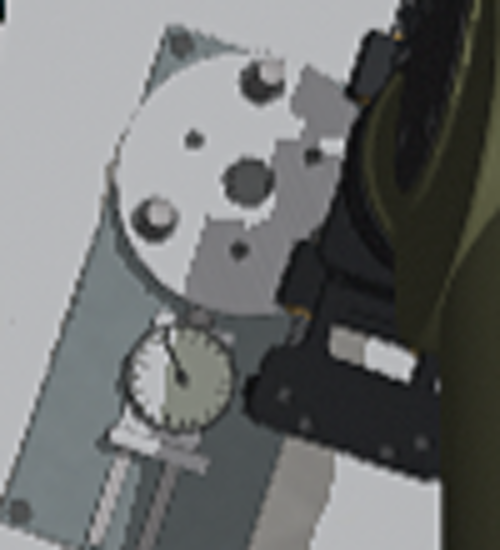

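Call:
carry_out:
  steps:
    - {"tx":0.04,"ty":0.001,"tz":-0.004,"roll":0}
    - {"tx":0.04,"ty":0,"tz":0,"roll":0}
    - {"tx":0,"ty":0,"tz":0,"roll":0}

```text
time_s: 24.3
tool_pos: [0.5246, -0.3734, 0.0509]
eef_rot: [0.112, 0.7, -0.11, 0.696]
ft_force: [-0.9, -0.2, -0.4]
gripper_width: 0.0405
```

Call:
carry_out:
  steps:
    - {"tx":0,"ty":0,"tz":0,"roll":0}
    - {"tx":0,"ty":0,"tz":0,"roll":0}
    - {"tx":0,"ty":0,"tz":0,"roll":0}
  fingers: 255
  grip_force: 12

```text
time_s: 24.68
tool_pos: [0.5254, -0.3763, 0.0551]
eef_rot: [0.112, 0.698, -0.112, 0.698]
ft_force: [-3.8, 0.8, 2.2]
gripper_width: 0.0123
```

```bash
python3 look.py 38
```

```text
needle 246.9 dark 57.066353 press mm 6.06
24.725 [-1.1  0.3  5.8] [ 0.5253 -0.3764  0.055 ] w 0.0114
spindle-frame angle -106.4 rad 0.0475
```

Call:
carry_out:
  steps:
    - {"tx":0,"ty":-0.0012,"tz":0.0075,"roll":0}
    - {"tx":0,"ty":0,"tz":0.0077,"roll":0}
    - {"tx":0,"ty":0.0013,"tz":0.0076,"roll":0}
    - {"tx":0,"ty":0.0026,"tz":0.0072,"roll":0}
    - {"tx":0,"ty":0.0038,"tz":0.0067,"roll":0}
    - {"tx":0,"ty":0,"tz":0,"roll":0}

```text
time_s: 25.48
tool_pos: [0.5619, -0.3835, 0.0546]
eef_rot: [0.111, 0.698, -0.113, 0.698]
ft_force: [-2.7, -3.3, 3.9]
gripper_width: 0.0113
```

```bash
python3 look.py 39
```

```text
needle 297.5 dark 77.56062 press mm 8.27
25.525 [-3.1 -4.4  5. ] [ 0.562  -0.3834  0.0546] w 0.0113
spindle-frame angle -60.0 rad 0.0471
```

Call:
carry_out:
  steps:
    - {"tx":0,"ty":0.0049,"tz":0.0058,"roll":0}
    - {"tx":0,"ty":0.003,"tz":0.0028,"roll":0}
    - {"tx":0,"ty":0,"tz":0,"roll":0}

```text
time_s: 25.9
tool_pos: [0.5729, -0.3778, 0.0545]
eef_rot: [0.111, 0.698, -0.113, 0.698]
ft_force: [-3.3, -2.4, 5.8]
gripper_width: 0.0114
```

```bash
python3 look.py 40
```

```text
needle 334.3 dark 63.18415 press mm 9.88
25.95 [-2.9 -2.5  5.2] [ 0.5729 -0.3778  0.0545] w 0.0114
spindle-frame angle -44.8 rad 0.0454
```

Call:
carry_out:
  steps:
    - {"tx":0,"ty":0.003,"tz":0.0025,"roll":0}
    - {"tx":0,"ty":0,"tz":0,"roll":0}

```text
time_s: 26.2
tool_pos: [0.576, -0.3756, 0.0545]
eef_rot: [0.111, 0.698, -0.113, 0.698]
ft_force: [-4.2, -2.6, 5.8]
gripper_width: 0.0112
```

```bash
python3 look.py 41
```

```text
needle 335.6 dark 53.549828 press mm 9.93
26.25 [-3.6 -2.9  5.5] [ 0.576  -0.3756  0.0545] w 0.0114
spindle-frame angle -40.1 rad 0.045
```

View pics/t41.png

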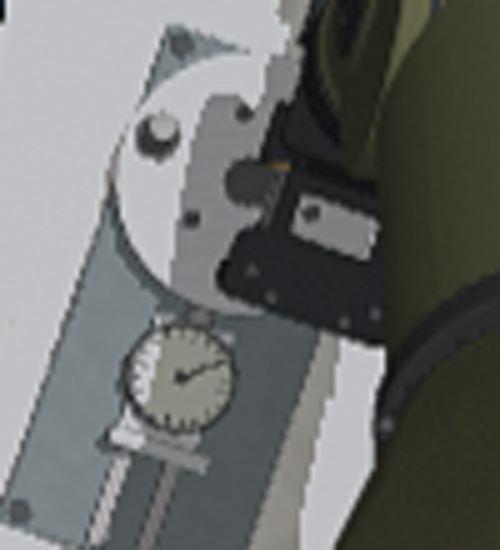

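The needle reads about 9.9 mm, and the readings fall off equally on both sides of this angle, so this is the peak. I'll release, lift clear and check.

Call:
carry_out:
  steps:
    - {"tx":0,"ty":0,"tz":0,"roll":0}
    - {"tx":0,"ty":0,"tz":0,"roll":0}
    - {"tx":-0.04,"ty":0,"tz":0,"roll":0}
    - {"tx":-0.04,"ty":0,"tz":0,"roll":0}
    - {"tx":-0.02,"ty":-0.04,"tz":0,"roll":0}
    - {"tx":0,"ty":-0.04,"tz":0,"roll":0}
    - {"tx":0,"ty":-0.04,"tz":0,"roll":0}
    - {"tx":0,"ty":0,"tz":0,"roll":0}
  fingers: 139

```text
time_s: 27.25
tool_pos: [0.5364, -0.4927, 0.153]
eef_rot: [0.113, 0.698, -0.115, 0.698]
ft_force: [-0.2, -0.4, 0.1]
gripper_width: 0.0402
```

```bash
python3 look.py 42; python3 -c "
from h import *
a=dict(np.load('top0.npz'));b=dict(np.load('top42.npz'));cv2.imwrite('pics/full42.png',b['color'][:,:,::-1])
for nm,(u,v,h) in dict(tape=(281,123,20),bottle=(325,122,16),petri=(178,203,18)).items():
    t=a['color'][v-h:v+h,u-h:u+h];q=cv2.matchTemplate(b['color'][v-h-8:v+h+8,u-h-8:u+h+8],t,cv2.TM_CCOEFF_NORMED);print(nm,cv2.minMaxLoc(q))
"
```

```text
needle 335.6 dark 69.07187 press mm 9.93
27.3 [0.6 1.  0.2] [ 0.5382 -0.4893  0.1531] w 0.0401
spindle-frame angle -77.1 rad 0.1527
tape (-0.12492742389440536, 0.9996947050094604, (0, 15), (8, 8))
bottle (-0.0966336727142334, 0.9977964162826538, (16, 16), (8, 8))
petri (-0.27855271100997925, 0.9995023608207703, (16, 16), (8, 8))
```

View pics/full42.png

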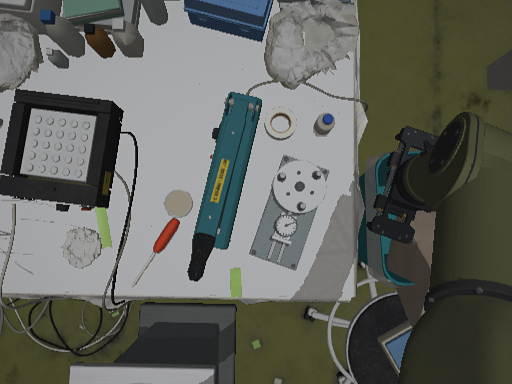

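View pics/t42.png

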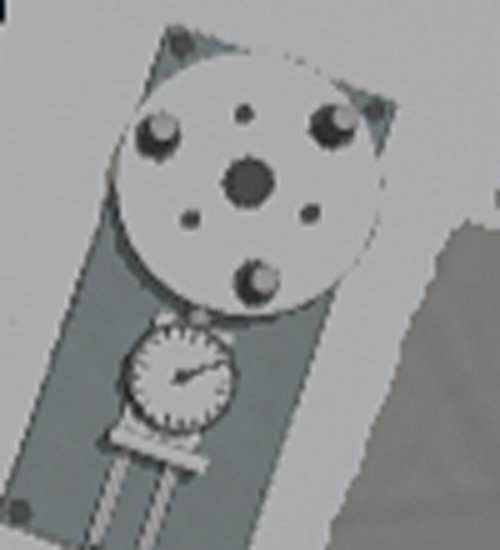

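The arm is clear of the bench. The needle at crop (182,378) still reads 9.93 mm, and the tape, bottle and petri dish are at zero pixel shift. I'll hand it in.

```bash
python3 -c "
from station import workorder
print(workorder.hand_in())"
```

```text
the job is handed in; nothing more can be done
None
```

The rotor is standing with its highest spot under the plunger, and the indicator is still bearing on it. I handed the job in at 27 s, inside the 72 s limit.

- **Set-up:** I pushed the carriage up until the dial read about 6.1 mm, roughly half of the 14 mm stroke. This was on the plain part of the rim.
- **Feeling out the rim:** I turned the rotor one full turn by its pegs and read the dial at least every 20°. There are two rises, one about 2.1 mm high and one about 3.9 mm high. I then turned on to the higher one. The largest reading of the whole job was 9.9 mm, so the plunger stayed well short of its end.
- **Last checks:** With the arm lifted clear, the dial read 9.93 mm, the same as just before I let go. The readings 5° either side of the peak matched at 9.88 mm, and those 15° either side at about 9.05 mm. The tape, bottle and petri dish showed no shift in the image.

Two things went wrong along the way:
- **Refused moves:** The first two move calls were refused because the rows were incomplete. Nothing moved.
- **False reading:** One automatic dial reading of 9.86 mm was wrong because the arm partly hid the dial. The picture showed about 6.1 mm, and a clear view afterwards confirmed it.

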